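Load the nib tin into the carousel

TASK

Turn the nib-tin carousel until its one empty wide bay faces the end of the rod track squarely, and only then slide the loose tin along the track, round the corner and into that bay. Push it past the bay's spring catches and press it firmly but gently home against the hub, then leave the loaded bay facing the track. Keep the tin flat on its track, never lifting or tipping it, and leave the other things on the desk where they are.

Things in the scene. Friction and masses are not known exactly. Their poses are not given: they have to be found in the camera images.
- station: The loading station, fixed to the desk: a turning carousel and a rod track that leads to it. Origin on the desk under the carousel's axis; z up. The carousel fills a circle of 118 mm radius about the origin. The track's centre line starts at (-165, 185) mm in this frame, runs along +x to the corner at (0, 185), then along -y to the carousel's rim at (0, 121).
- corner (a point): Corner of the track, on its centre line, on top of the track plate (14 mm above the desk); axes as the station's. Two bent steel rods 8 mm thick (tops 26 mm above the desk) leave a clear gap of 60 mm. A tin slid along +x stops here against the rod at x = +34 mm; there a tool can reach over the outer rod, 34 mm away in +y, to push it on in -y.
- dock (a point): Fixed point of the station at (0, 75, 13) mm in its frame, axes as the station's: where the centre of a bay stands when that bay faces the end of the track.
- bay (a point): Centre of the carousel's one empty wide bay, 75 mm from the axis, on its floor (13 mm above the desk, 1 mm below the track plate): the tin's underside is centred here when home against the hub. +y points radially outwards and turns with the carousel. The bay is 60 mm wide between aluminium side fences (tops 35 mm above the desk), flared at the outer end.
- carousel (a joint): Angle of the carousel, rad, counterclockwise from above positive; the wide bay faces the track at 0 and at 2 pi. Starts between 0.75 and 5.5, turns either way, stays where left (friction 0.13 N m). Plywood turntable, 236 mm diameter, six bays 60 degrees apart: four hold fixed tins (tops 49 mm above the desk); one, 120 degrees counterclockwise of the wide bay, is empty but only 38 mm wide.
- peg (a point): Top centre of one of six upright wooden pegs on the carousel to push it round by: 12 mm diameter, tops 83 mm above the desk, 100 mm from the axis, midway between the bays (30, 90, 150, 210, 270, 330 degrees from the wide bay; this one 30 degrees counterclockwise of it). Nothing else on the carousel rises above 55 mm.
- catch (a point): One of the wide bay's two spring catches: upright steel pins that stick 5 mm out of the two fences, 14 mm outwards of the bay's centre. They resist the tin from 27 mm before home until about 13 mm before home, giving way at roughly 5 to 10 N, and then close behind its widest part.
- hub (a point): Top centre of the carousel's wooden hub: 47 mm radius, top 49 mm above the desk. Its side is the hard stop that the tin meets when home.
- tin: The loose nib tin to load: round, aluminium, closed lid, 56 mm diameter, 36 mm tall, 0.1 to 0.21 kg. Origin at the centre of its underside, z up. It starts standing on the first leg of the track. Once home, press on it with at least 3 N; never press it with more than 30 N.
- spare_lid: Bystander: brass disc, 42 mm diameter, 12 mm tall, on the desk beside the track corner. Origin at the centre of its underside.
- offcut: Bystander: wooden offcut 55 x 35 x 14 mm on the desk in front of the carousel. Origin under its centre.
- whetstone: Bystander: white stone 50 x 22 x 16 mm on the desk beyond the carousel. Origin under its centre.
- glue_jar: Bystander: white jar, 60 mm diameter, 60 mm tall. Origin under its centre.
- oil_jar: Bystander: amber glass jar, 68 mm diameter, 85 mm tall. Origin under its centre.
- brush: Bystander: brush 200 mm long, lying on the desk.
- gourd_board: Bystander: plywood blank 140 x 100 x 12 mm on the desk. Origin under its centre.

How it is judged:
By the outcome, as a careful person would: the job done as asked, in the order asked, and still so for the second after the job is handed in, with the robot touching nothing.
It also fails if it takes over 64 s, if anything falls off the work surface, if the arm or the gripper's body presses on something with over 40 N, if the wrist force passes 120 N, or if a joint passes its speed limit or range.

ROBOT

A 6-joint arm with a two-finger parallel gripper is mounted at the origin on the work surface. World frame = base frame: x ahead of the robot, y to its left, z up, the work surface at z = 0. Lengths are in m, angles in rad, forces in N, time in s.
With the tool pointing down it reaches from about 0.275 to 0.825 m from the base axis. Payload 5.2 kg.
Tool frame: the origin (TCP) lies at the very end of the fingers, on their centre line; the grasp point (between the pads) lies 19 mm behind it; z points along the fingers, y is the line along which they close (so a half turn about z gives the same grasp; the last joint's range is limited). The gripper opens to 93 mm and grips with 3 to 60 N. Pads are 15 mm wide; open, the fingers measure 128 mm over their backs; the gripper's body (75 mm by 188 mm) begins 65 mm behind the grasp point.
Start: joints at [-1.488, 0.259, 1.535, -0, 1.348, -0.203], TCP at [0.155, -0.528, 0.219] pointing down, gripper open.
Joint ranges: [-3.14, 3.14], [-0.91, 2.08], [0.19, 2.58], [-1.22, 4.36], [0.22, 2.71], [-3.12, 3.12]. Speed limits (rad/s): [2.57, 2.57, 3.14, 3.14, 3.14, 3.14].

INTERFACE

Orientations are given as a unit quaternion [x, y, z, w].
In Python, from cell import robot, viewer gives the robot as it stands (robot), with the cameras (viewer).
- The arm moves only by the tool creep_tool, called after ">>>" as name(argument=value, ...) on one line, values as JSON. Schema: {"type":"object","properties":{"plan":{"type":"object","properties":{"offsets":{"type":"array","items":{"type":"array","items":{"type":"number"},"minItems":7,"maxItems":7},"minItems":1,"maxItems":8}},"additionalProperties":false,"required":["offsets"]},"only":{"type":"string"},"quiet":{"type":"boolean"},"lines":{"type":"string"}},"required":["plan"],"additionalProperties":false}. plan is an object whose key "offsets" holds a list of rows, 1 to 8 of them, each of 7 numbers: a rotation vector rx, ry, rz in rad, then dx, dy, dz in m, then the finger opening in m; each row is the pose to reach, as a shift and turn from the pose commanded when the call began, along the tool's axes at that moment; what a row does not reach only later rows make up. A row lasts 1/12 s, in which the tool goes at most 0.0417 m and 0.125 rad, less where a joint would pass 70% of its speed; a pose out of reach is approached as far as the arm can. The fingers move at their own pace and stop on an object; the grip force is fixed at half the most. Time passes only in rows, so rows that do not move let the fingers close. The tool returns the time, the measured TCP pose, the force, the opening and the grip force at its end. only (a regular expression) keeps the lines of the reply that match it, lines (a string "A,B") keeps lines A to B, and quiet returns only ok. Input that does not fit is refused with a message, and nothing moves.
- robot.observe(): the state, without advancing time (a new reading comes with each control period).
- viewer.read_camera(name): name is "scene" or "top" or "wrist"; returns a dict with "pixels" (480x640x3 uint8, red, green, blue), "fx", "fy", "cx", "cy" (pixels), "R" (3x3) and "t" (3): a world point X has camera coordinates R X + t. Camera axes: x right, y down, z forward; pixel columns grow to the right and rows downward; lengths in m; the calibration is good to about 2 mm. A picture is of the moment at which its call begins. There is no depth.
- robot.hand_in(): hands the job in; it is judged then, once.
The state is a dict: "clock": time; "q": joint angles; "dq": joint speeds; "joint_torque": joint torques, N m; "tool_pos": TCP position; "orientation": TCP orientation; "contact_force": force on the tool from outside, world axes, zero at the start; "torque": the same for the moment, N m; "opening": finger opening in m; "grasp_force": force on a finger pad.
Only numpy, scipy, OpenCV 4.12 (cv2) and the standard library are available. Lean on these libraries where they do the work, as an engineer would, in place of code of your own. Each camera call takes 0.05 s, during which the arm holds its last target. There are 200 camera calls.

## Working session

There is one attempt and no reset: what is moved stays moved. The work goes in short steps, Python scripts to look and compute and a tool call to move; the robot and the scene stay as the last step left them, time stands still between calls to the robot, and variables do not carry over. Pictures are saved under pics/ and viewed, at most 13 in all, crops included, and the job is handed in when it is done.

```bash
ls; mkdir -p pics; python3 - <<'E'
from cell import robot, viewer
import cv2,numpy as np
s=robot.observe();print(s)
for n in("scene","top"):
    c=viewer.read_camera(n);cv2.imwrite(f"pics/{n}0.png",c["pixels"][:,:,::-1]);np.savez(f"{n}0.npz",**c)
    print(n,c["fx"],c["fy"],c["cx"],c["cy"],np.round(c["R"],4).tolist(),c["t"])
E
```

```text
cell.py
pics
{'clock': 0.0, 'q': array([-1.48776505e+00,  2.59327412e-01,  1.53609284e+00, -1.38868555e-05,
        1.34799518e+00, -2.02810134e-01]), 'dq': array([ 0.0007545 , -0.00033278,  0.00105088,  0.0019804 ,  0.00128544,
       -0.00031596]), 'joint_torque': array([ 4.06754116e-04, -4.37307572e+01, -2.84003735e+01,  7.17426161e-02,
        4.13781800e-02, -1.38303926e-04]), 'tool_pos': array([ 0.15504606, -0.52711644,  0.21782219]), 'orientation': array([ 9.89803578e-01,  1.42436112e-01,  4.77917602e-05, -9.10161612e-04]), 'contact_force': array([ 0.46433309, -0.22010138,  0.47797184]), 'torque': array([-0.03178116, -0.00508637,  0.01650661]), 'grasp_force': 0.0, 'opening': 0.09332454297143086}
scene 453.9224095163907 453.9224095163907 322.17281561378786 234.89117367825844 [[-0.512, 0.859, -0.0032], [0.5672, 0.3352, -0.7523], [-0.6451, -0.387, -0.6588]] [ 0.31467208 -0.27704045  1.45866692]
top 523.3212520877842 523.3212520877842 320.0381498968915 233.19227248677365 [[-0.0284, -0.9995, 0.0131], [-0.9805, 0.0253, -0.1947], [0.1942, -0.0184, -0.9808]] [0.00601357 0.59021041 1.25729556]
```

View pics/scene0.png

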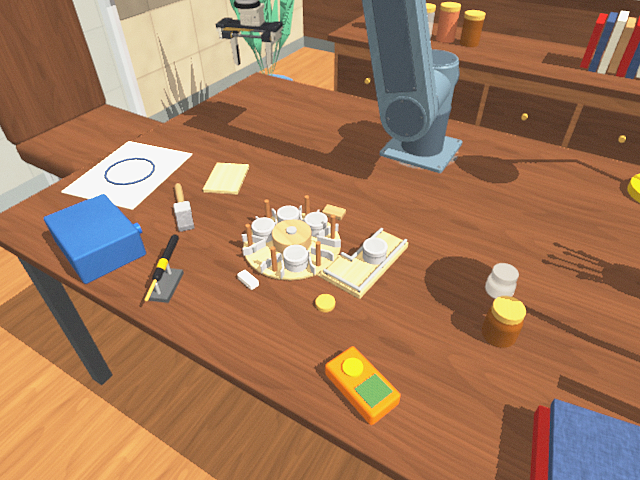

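View pics/top0.png

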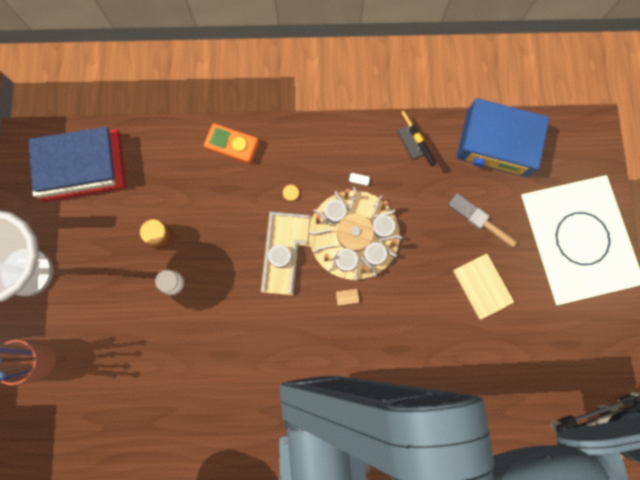

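Scene: the carousel is at about (292,240), with the tin on the track at (375,248). Top: carousel centre is about (356,232), tin (280,257), track corner about (288,222), entering the carousel from the left. I'll enlarge the top view.

```bash
cat > h.py <<'E'
import numpy as np,cv2
def load(n): return dict(np.load(n))
def ray(c,u,v,z):
    R,t=c["R"],c["t"]; o=-R.T@t; d=R.T@np.array([(u-c["cx"])/c["fx"],(v-c["cy"])/c["fy"],1.]); return o+d*(z-o[2])/d[2]
def proj(c,X):
    p=c["R"]@np.asarray(X,float)+c["t"]; return np.array([c["fx"]*p[0]/p[2]+c["cx"],c["fy"]*p[1]/p[2]+c["cy"]])
def tri(c1,p1,c2,p2):
    P=[np.array([[c["fx"],0,c["cx"]],[0,c["fy"],c["cy"]],[0,0,1]])@np.c_[c["R"],c["t"]] for c in(c1,c2)]
    X=cv2.triangulatePoints(P[0],P[1],np.float64(p1).reshape(2,1),np.float64(p2).reshape(2,1))[:,0];return X[:3]/X[3]
E
python3 - <<'E'
from h import *
c=load("top0.npz");a=c["pixels"][180:310,250:410,::-1]
cv2.imwrite("pics/top0c.png",cv2.resize(a,(800,600)[:1]+(650,) if 0 else (738,600),interpolation=cv2.INTER_CUBIC))
print(ray(c,356,232,.049),ray(c,280,257,.05),ray(c,264,290,.02),ray(c,298,290,.02),ray(c,268,213,.02))
E
```

```text
[ 0.59265981 -0.10136081  0.049     ] [0.53357643 0.09180227 0.05      ] [0.45491361 0.13515236 0.02      ] [0.45257157 0.04923267 0.02      ] [0.65475223 0.12323665 0.02      ]
```

View pics/top0c.png

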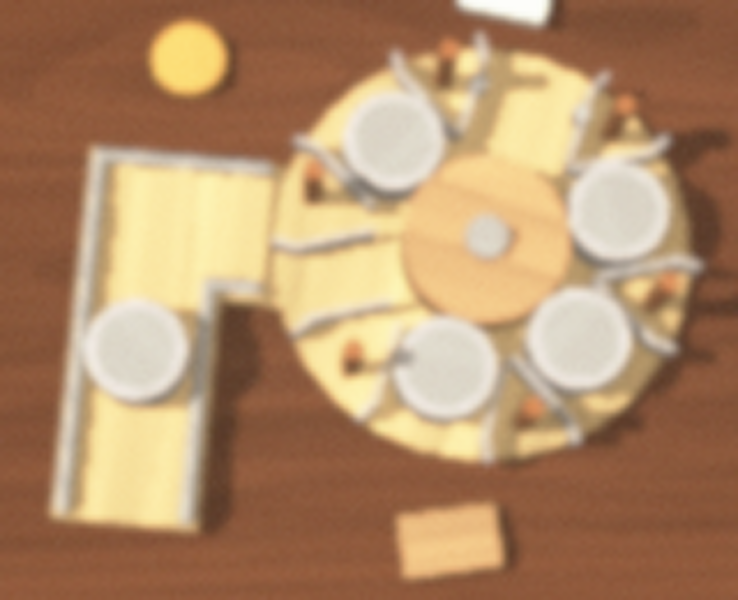

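The enlarged top view shows the narrow bay at about (330,275), next to the track mouth, and the wide bay at about (530,120). The carousel therefore has to turn about 112° counterclockwise. Next I'll measure the pegs and track, and get the wrist camera's offset.

```bash
python3 - <<'E'
from h import *
from cell import robot, viewer
from scipy.spatial.transform import Rotation as Ro
s=robot.observe();w=viewer.read_camera("wrist");T=Ro.from_quat(s["orientation"]).as_matrix()
cam=-w["R"].T@w["t"];print("cam in tool",T.T@(cam-s["tool_pos"]),"axes\n",np.round(T.T@w["R"].T,3),w["fx"]);print(np.round(T,3))
E
```

```text
cam in tool [ 6.78877419e-02 -1.37159674e-04 -1.66320935e-01] axes
 [[ 0.    -0.969 -0.246]
 [ 1.    -0.     0.   ]
 [-0.    -0.246  0.969]] 392.65178139456276
[[ 0.959  0.282 -0.   ]
 [ 0.282 -0.959  0.002]
 [ 0.    -0.002 -1.   ]]
```

>>> creep_tool(plan={"offsets":[[0,0,-0.6,0.25,-0.18,-0.04,0.093],[0,0,-0.7,0.25,-0.18,-0.04,0.093],[0,0,-0.8,0.25,-0.18,-0.04,0.093],[0,0,-0.9,0.25,-0.18,-0.04,0.093],[0,0,-0.9,0.25,-0.18,-0.04,0.093],[0,0,-0.9,0.25,-0.18,-0.04,0.093],[0,0,-0.9,0.25,-0.18,-0.04,0.093],[0,0,-0.9,0.25,-0.18,-0.04,0.093]]})

```text
clock: 0.82
tool_pos: [0.3461, -0.2808, 0.2593]
orientation: [0.827, 0.562, 0.001, 0.0]
contact_force: [0.5, -0.5, -0.4]
opening: 0.093
grasp_force: 0.0
```

```bash
cat > d.py <<'E'
# python3 d.py x y z yaw : shift in tool axes to reach the goal
import sys,numpy as np
from cell import robot, viewer
from scipy.spatial.transform import Rotation as Ro
s=robot.observe();T=Ro.from_quat(s["orientation"])
g=np.array([float(v) for v in sys.argv[1:4]]);yaw=float(sys.argv[4])
G=Ro.from_euler("z",yaw)*Ro.from_euler("x",np.pi)
print("shift",np.round(T.inv().apply(g-s["tool_pos"]),4),"rot",np.round((T.inv()*G).as_rotvec(),3),"t",s["clock"],"pos",np.round(s["tool_pos"],4),"yaw",np.round(np.arctan2(*T.as_matrix()[[1,0],0]),4),"F",np.round(s["contact_force"],2))
E
python3 d.py 0.585 0.03 0.3 1.51
```

```text
shift [ 0.3769  0.1081 -0.04  ] rot [ 0.001 -0.001 -0.315] t 0.8167 pos [ 0.3461 -0.2808  0.2593] yaw 1.1947 F [ 0.47 -0.45 -0.35]
```

>>> creep_tool(plan={"offsets":[[0,0,-0.315,0.377,0.108,-0.04,0.04],[0,0,-0.315,0.377,0.108,-0.04,0.04],[0,0,-0.315,0.377,0.108,-0.04,0.04],[0,0,-0.315,0.377,0.108,-0.04,0.04],[0,0,-0.315,0.377,0.108,-0.04,0.04],[0,0,-0.315,0.377,0.108,-0.04,0.04],[0,0,-0.315,0.377,0.108,-0.04,0.04],[0,0,-0.315,0.377,0.108,-0.04,0.04]]}, quiet=true)

```text
ok
```

>>> creep_tool(plan={"offsets":[[0,0,0,0.057,0.016,-0.01,0.04],[0,0,0,0.057,0.016,-0.01,0.04],[0,0,0,0.057,0.016,-0.01,0.04],[0,0,0,0.057,0.016,-0.01,0.04]]})

```text
clock: 1.82
tool_pos: [0.5685, 0.0333, 0.302]
orientation: [0.731, 0.683, -0.0, -0.0]
contact_force: [-0.9, -0.4, -0.2]
opening: 0.0401
grasp_force: 0.0
```

```bash
python3 - <<'E'
from h import *
from cell import robot, viewer
c=viewer.read_camera("wrist");np.savez("w1.npz",**c);cv2.imwrite("pics/w1.png",c["pixels"][:,:,::-1])
E
```

```text
(no output)
```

View pics/w1.png

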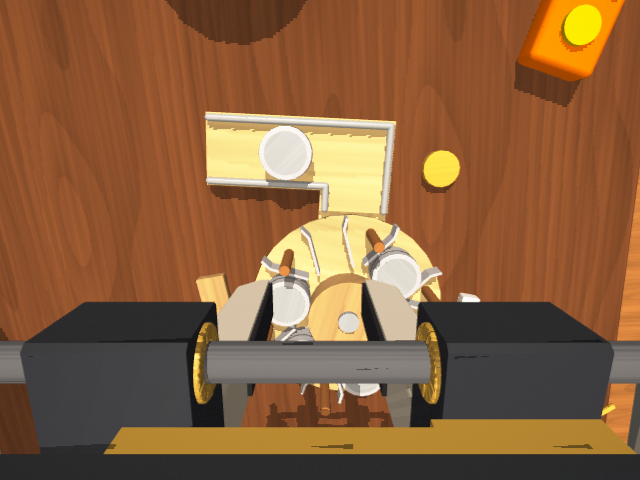

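Wrist view 1 shows the tin at (286,152), the track's outer corner at (393,125), and the carousel partly hidden by the gripper. I'll move back 0.15 m in −y for a second, clearer view.

>>> creep_tool(plan={"offsets":[[0,0,0,-0.15,0,0,0.04],[0,0,0,-0.15,0,0,0.04],[0,0,0,-0.15,0,0,0.04],[0,0,0,-0.15,0,0,0.04],[0,0,0,-0.15,0,0,0.04],[0,0,0,-0.15,0,0,0.04]]})

```text
clock: 2.37
tool_pos: [0.5568, -0.1201, 0.302]
orientation: [0.733, 0.68, -0.0, -0.0]
contact_force: [-0.8, 0.5, -0.5]
opening: 0.0403
grasp_force: 0.0
```

```bash
python3 - <<'E'
from h import *
from cell import robot, viewer
c=viewer.read_camera("wrist");np.savez("w2.npz",**c);cv2.imwrite("pics/w2.png",c["pixels"][:,:,::-1])
E
```

```text
(no output)
```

View pics/w2.png

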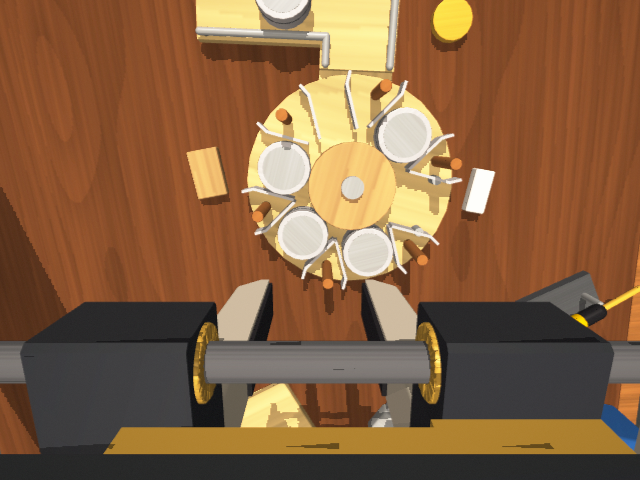

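Wrist view 2 shows all six peg tops: (386,86), (282,115), (258,216), (327,283), (422,260), (456,163). The hub is at (353,187), the wide bay opens right at about (425,205), and the narrow bay is at about (325,110). Now the precise measurements.

```bash
cat > meas.py <<'E'
from h import *
from scipy.optimize import least_squares
def pegs(c,seeds):
    hsv=cv2.cvtColor(c["pixels"],cv2.COLOR_RGB2HSV);out=[]
    for u,v in seeds:
        x0,y0=int(u)-9,int(v)-9;p=hsv[y0:y0+19,x0:x0+19]
        m=((p[:,:,0]<14)&(p[:,:,1]>150)&(p[:,:,2]>185)).astype(np.uint8)
        n,l,st,ce=cv2.connectedComponentsWithStats(m);k=1+np.argmax(st[1:,4]) if n>1 else 0
        out.append((*(ce[k]+[x0,y0]),st[k,4] if n>1 else 0))
    return np.array(out)
def circ(P):
    f=least_squares(lambda p:np.hypot(P[:,0]-p[0],P[:,1]-p[1])-p[2],[*P.mean(0),.1]);return f.x,f.fun
E
python3 - <<'E'
from meas import *
w1=load("w1.npz");w2=load("w2.npz")
S=[(386,86),(282,115),(258,216),(327,283),(422,260),(456,163)]
p=pegs(w2,S);print(p)
P=np.array([ray(w2,u,v,.083)[:2] for u,v,_ in p]);x,f=circ(P);print("peg circle",x,f)
print(np.degrees(np.arctan2(P[:,1]-x[1],P[:,0]-x[0])))
q=pegs(w1,[(378,247),(285,270)]);print(q)
for a,b in((0,0),(1,1)): print("peg tri",tri(w2,p[a,:2],w1,q[b,:2]))
# grey/hsv probes
hs=cv2.cvtColor(w1["pixels"],cv2.COLOR_RGB2HSV)
for u in (300,): print([tuple(hs[v,u]) for v in range(108,132,2)],[tuple(hs[v,u]) for v in range(174,192,2)])
print([tuple(hs[150,u]) for u in range(376,400,2)])
print("hub/tin", [tuple(hs[152,u]) for u in range(252,322,6)])
E
```

```text
[[385.36363636  87.25        44.        ]
 [282.56521739 117.39130435  23.        ]
 [257.5        217.60526316  38.        ]
 [326.88888889 282.83333333  36.        ]
 [421.89795918 260.          49.        ]
 [455.49122807 164.36842105  57.        ]]
peg circle [ 0.59596712 -0.10010639  0.09901279] [ 3.49677938e-05 -7.68292566e-04  1.04364932e-03 -5.74227729e-04
 -1.61859263e-04  4.25762443e-04]
[  70.79016959  130.82497847 -169.31338858 -110.30377059  -49.30203683
   10.91533187]
[[374.66666667 245.66666667   9.        ]
 [288.42857143 270.57142857   7.        ]]
peg tri [ 0.62801574 -0.0052594   0.07425951]
peg tri [ 0.53292868 -0.02534504  0.07614657]
[(np.uint8(12), np.uint8(178), np.uint8(139)), (np.uint8(12), np.uint8(176), np.uint8(139)), (np.uint8(12), np.uint8(180), np.uint8(142)), (np.uint8(11), np.uint8(174), np.uint8(141)), (np.uint8(18), np.uint8(136), np.uint8(231)), (np.uint8(18), np.uint8(31), np.uint8(220)), (np.uint8(21), np.uint8(7), np.uint8(250)), (np.uint8(17), np.uint8(25), np.uint8(218)), (np.uint8(18), np.uint8(26), np.uint8(145)), (np.uint8(19), np.uint8(1
[... 917 characters left out ...]
int8(191)), (np.uint8(12), np.uint8(169), np.uint8(167)), (np.uint8(11), np.uint8(176), np.uint8(159)), (np.uint8(11), np.uint8(174), np.uint8(155))]
hub/tin [(np.uint8(24), np.uint8(109), np.uint8(252)), (np.uint8(22), np.uint8(86), np.uint8(242)), (np.uint8(17), np.uint8(15), np.uint8(236)), (np.uint8(21), np.uint8(16), np.uint8(228)), (np.uint8(18), np.uint8(14), np.uint8(231)), (np.uint8(19), np.uint8(18), np.uint8(229)), (np.uint8(19), np.uint8(16), np.uint8(230)), (np.uint8(20), np.uint8(13), np.uint8(235)), (np.uint8(18), np.uint8(14), np.uint8(234)), (np.uint8(18), np.uint8(14), np.uint8(238)), (np.uint8(18), np.uint8(83), np.uint8(210)), (np.uint8(25), np.uint8(103), np.uint8(253))]
```

```bash
python3 - <<'E'
from meas import *
w1=load("w1.npz");w2=load("w2.npz");hub=np.array([.596,-.1001])
def rod(c,p0,p1,h,z=.0225):
    hs=cv2.cvtColor(c["pixels"],cv2.COLOR_RGB2HSV);m=(hs[:,:,1]<70)&(hs[:,:,2]>110)
    p0,p1=np.float64(p0),np.float64(p1);d=(p1-p0)/np.linalg.norm(p1-p0);n=np.array([-d[1],d[0]]);o=[]
    for s in np.arange(0,np.linalg.norm(p1-p0),1.5):
        t=np.arange(-h,h+.1,.5);q=(p0+d*s+t[:,None]*n).round().astype(int);k=m[q[:,1],q[:,0]]
        if 4<=k.sum()<=22:o.append(ray(c,*(p0+d*s+n*t[k].mean()),z)[:2])
    o=np.array(o)
    vx,vy,x,y=cv2.fitLine(o.astype(np.float32),cv2.DIST_HUBER,0,.001,.001).ravel()
    a=np.degrees(np.arctan2(vy,vx));nn=np.array([-vy,vx]);print(len(o),"angle",a,"offset from hub",(np.array([x,y])-hub)@nn)
rod(w1,(212,117),(380,124),8);rod(w1,(212,182),(318,186),7);rod(w1,(391,132),(385,208),8);rod(w1,(325,190),(324,210),7)
rod(w2,(204,31),(318,38),7);rod(w2,(394,5),(391,64),7)
def lid(c,u,v,r,z):
    hs=cv2.cvtColor(c["pixels"],cv2.COLOR_RGB2HSV);m=((hs[:,:,1]<40)&(hs[:,:,2]>170)).astype(np.uint8)
    k=np.zeros_like(m);cv2.circle(k,(u,v),r,1,-1);m=cv2.morphologyEx(m*k,cv2.MORPH_OPEN,np.ones((9,9)))
    ct=max(cv2.findContours(m,0,cv2.CHAIN_APPROX_NONE)[0],key=cv2.contourArea)[:,0];P=np.array([ray(c,*p,z)[:2] for p in ct]);return circ(P)[0],ct.mean(0)
print("tin",lid(w1,286,152,30,.05))
print("tin z?",[lid(w1,286,152,30,z)[0] for z in (.04,.06)])
E
```

```text
113 angle -6.6358595 offset from hub 0.21996398458565578
71 angle -6.756849 offset from hub 0.15194048666225493
51 angle 83.519424 offset from hub -0.034034810057940686
14 angle 82.282135 offset from hub 0.03705033776800388
77 angle -6.7861567 offset from hub 0.15188326060534246
40 angle 83.423805 offset from hub -0.033682965026960436
tin (array([0.53952141, 0.09444867, 0.02692029]), array([285.16107383, 152.26174497]))
tin z? [array([0.53871441, 0.09428957, 0.02756395]), array([0.54032841, 0.09460777, 0.02627664])]
```

Results:
- Station origin is (0.596, −0.100) with yaw −6.6°. The rods fit the given offsets.
- The wide bay points at −19.4° world, so it needs +102.8° counterclockwise to reach 83.4°.
- The tin is at station (−78, 187) mm.

I'll grip the peg now at −49.4° and lead it round its arc.

```bash
python3 d.py 0.6611 -0.1760 0.13 1.4553; python3 - <<'E'
from h import *
t=load("top0.npz");s=load("scene0.npz");w=load("w1.npz")
def cen(c,u,v,r,sat=45,val=150):
    hs=cv2.cvtColor(c["pixels"],cv2.COLOR_RGB2HSV);m=((hs[:,:,1]<sat)&(hs[:,:,2]>val)).astype(np.uint8);k=np.zeros_like(m);cv2.circle(k,(u,v),r,1,-1);m=cv2.morphologyEx(m*k,2,np.ones((5,5)))
    M=cv2.moments(m,True);return M["m10"]/M["m00"],M["m01"]/M["m00"]
a=cen(t,280,257,14);print(a,tri(w,(285.2,152.3),t,a))
E
```

```text
shift [-0.0497  0.1081  0.1721] rot [-0.001 -0.001  0.042] t 2.4167 pos [ 0.5571 -0.1186  0.3022] yaw 1.4973 F [ 0.49 -0.56  0.59]
(278.73067331670825, 255.53117206982543) [0.53883115 0.09518782 0.04127908]
```

>>> creep_tool(plan={"offsets":[[0,0,0.042,-0.05,0.108,0.172,0.04],[0,0,0.042,-0.05,0.108,0.172,0.04],[0,0,0.042,-0.05,0.108,0.172,0.04],[0,0,0.042,-0.05,0.108,0.172,0.04],[0,0,0.042,-0.05,0.108,0.172,0.04],[0,0,0.042,-0.05,0.108,0.172,0.04],[0,0,0.042,-0.05,0.108,0.172,0.04]]}, quiet=true)

```text
ok
```

```bash
python3 d.py 0.6611 -0.1760 0.062 1.4553
python3 - <<'E'
from h import *
from cell import robot, viewer
c=viewer.read_camera("wrist");np.savez("w3.npz",**c);cv2.imwrite("pics/w3.png",c["pixels"][:,:,::-1])
print(proj(c,[.6611,-.176,.083]))
E
```

```text
shift [-0.003   0.0013  0.0639] rot [-0.008 -0.003  0.004] t 3.0 pos [ 0.6607 -0.1731  0.126 ] yaw 1.4594 F [ 0.37 -0.25  0.08]
[318.49130736 274.34367548]
```

View pics/w3.png

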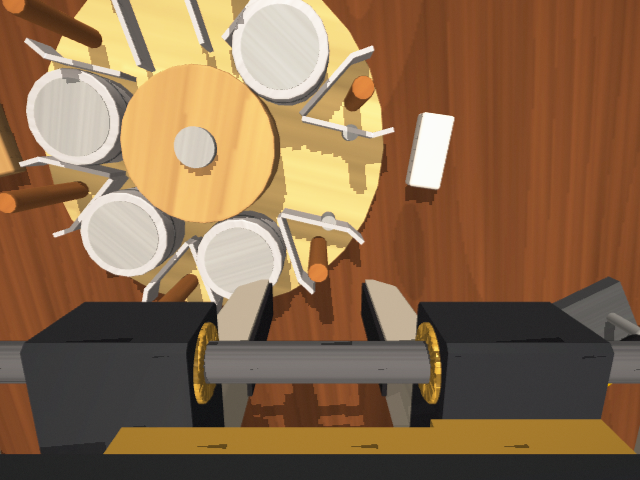

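The view shows the peg top at (318,272), where I predicted (318,274), centred between the fingers. Descend and grip.

>>> creep_tool(plan={"offsets":[[0,0,0,-0.002,0.001,0.03,0.04],[0,0,0,-0.002,0.001,0.06,0.04],[0,0,0,-0.002,0.001,0.064,0.04],[0,0,0,-0.002,0.001,0.064,0.04],[0,0,0,-0.002,0.001,0.064,0.005],[0,0,0,-0.002,0.001,0.064,0.005],[0,0,0,-0.002,0.001,0.064,0.005],[0,0,0,-0.002,0.001,0.064,0.005]]})

```text
clock: 3.72
tool_pos: [0.6638, -0.177, 0.0686]
orientation: [0.746, 0.666, 0.001, 0.001]
contact_force: [-5.2, 2.7, 3.1]
opening: 0.0182
grasp_force: 2.5
```

```bash
python3 - <<'E'
import numpy as np
from cell import robot, viewer
from scipy.spatial.transform import Rotation as Ro
s=robot.observe();T=Ro.from_quat(s["orientation"])
c=np.array([.596,-.1001]);p=s["tool_pos"][:2]-c;print(np.hypot(*p),np.degrees(np.arctan2(p[1],p[0])))
def pt(a):return c+.1*np.array([np.cos(a),np.sin(a)])
a0=np.radians(-49.4)
for g in(20,30,40,51.4,60,70,80,90,102.8):
    d=pt(a0+np.radians(g))-pt(a0);print(g,np.round(T.inv().apply([*d,0]),4))
E
```

```text
0.1025470104732514 -48.61600144206334
20 [0.0291 0.0189 0.    ]
30 [0.0457 0.0243 0.    ]
40 [0.063  0.0267 0.    ]
51.4 [ 0.0828  0.0258 -0.    ]
60 [ 0.0974  0.0225 -0.    ]
70 [ 1.136e-01  1.590e-02 -1.000e-04]
80 [ 1.284e-01  6.700e-03 -1.000e-04]
90 [ 1.413e-01 -5.000e-03 -1.000e-04]
102.8 [ 0.1546 -0.0229 -0.0002]
```

>>> creep_tool(plan={"offsets":[[0,0,0,0,0,0,0.005],[0,0,0,0,0,0,0.005],[0,0,0,0,0,0,0.005]]})

```text
clock: 3.97
tool_pos: [0.6627, -0.1763, 0.0677]
orientation: [0.746, 0.666, 0.0, -0.0]
contact_force: [-3.8, 1.8, 6.2]
opening: 0.011
grasp_force: 30.0
```

The peg is gripped. Turn the first 60°.

>>> creep_tool(plan={"offsets":[[0,0,0,0.006,0.005,0,0.005],[0,0,0,0.0138,0.0107,0,0.005],[0,0,0,0.0291,0.0189,0,0.005],[0,0,0,0.0457,0.0243,0,0.005],[0,0,0,0.063,0.0267,0,0.005],[0,0,0,0.0804,0.0258,0,0.005],[0,0,0,0.0974,0.0225,0,0.005],[0,0,0,0.0974,0.0225,0,0.005]]})

```text
clock: 4.63
tool_pos: [0.6905, -0.0802, 0.0673]
orientation: [0.745, 0.667, -0.004, -0.004]
contact_force: [-18.9, -2.5, 13.6]
opening: 0.0087
grasp_force: 28.6
```

```bash
python3 - <<'E'
import numpy as np
from cell import robot, viewer
from scipy.spatial.transform import Rotation as Ro
s=robot.observe();T=Ro.from_quat(s["orientation"])
p=s["tool_pos"][:2]-np.array([.596,-.1001]);print(np.hypot(*p),np.degrees(np.arctan2(p[1],p[0])))
E
```

```text
0.09657652199657317 11.897072275869013
```

```bash
python3 - <<'E'
from h import *
from cell import robot, viewer
c=viewer.read_camera("wrist");np.savez("w4.npz",**c);cv2.imwrite("pics/w4.png",c["pixels"][:,:,::-1])
s=robot.observe();print(s["tool_pos"],s["contact_force"],s["opening"])
E
```

```text
[ 0.69080677 -0.08140267  0.06733286] [-17.65433183  -2.63950746  14.38936358] 0.008603877456187799
```

View pics/w4.png

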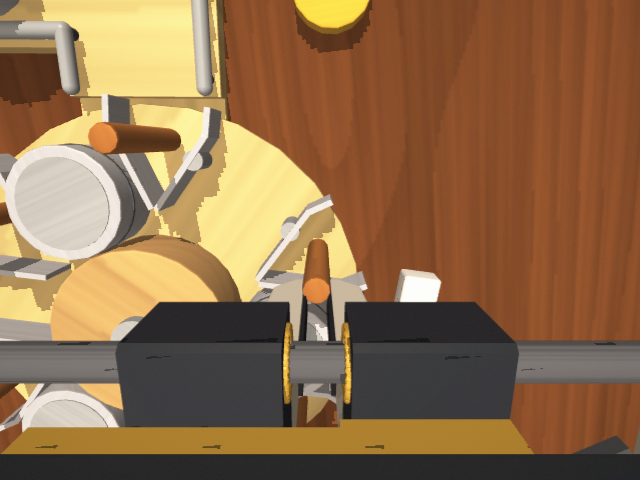

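The view shows the peg, top at (316,290), at the front edge of the pads and slipping forward. The wide bay is the one at about (250,210). I'll open, re-centre on the peg and regrip.

>>> creep_tool(plan={"offsets":[[0,0,0,0,0,0,0.03],[0,0,0,0,0,0,0.03],[0,0,0,0,0,0,0.03]]})

```text
clock: 4.93
tool_pos: [0.6964, -0.0829, 0.067]
orientation: [0.746, 0.666, 0.0, 0.0]
contact_force: [0.1, -0.1, -0.0]
opening: 0.0241
grasp_force: 0.0
```

```bash
python3 - <<'E'
from meas import *
from cell import robot, viewer
c=viewer.read_camera("wrist");s=robot.observe()
hs=cv2.cvtColor(c["pixels"],cv2.COLOR_RGB2HSV);m=((hs[:,:,0]<14)&(hs[:,:,1]>150)&(hs[:,:,2]>185)).astype(np.uint8);m[:, :60]=0;m[302:]=0
n,l,st,ce=cv2.connectedComponentsWithStats(m)
C=np.array([.596,-.1001])
for k in range(1,n):
    if st[k,4]>40:
        P=ray(c,*ce[k],.083)[:2];r=P-C;print(ce[k],st[k,2:],P,np.hypot(*r),np.degrees(np.arctan2(r[1],r[0])))
np.savez("w5.npz",**c)
E
python3 d.py 0.69 -0.08 0.067 1.4553
```

```text
[ 86.36796537 136.11038961] [ 29  28 462] [ 0.61997154 -0.00301064] 0.10000489603038919 76.13095022992817
[301.07575758 292.66287879] [ 26  24 264] [ 0.69118806 -0.07299207] 0.09897276075143233 15.89604542995991
shift [ 0.0019 -0.007  -0.0002] rot [ 0.001 -0.     0.003] t 4.9833 pos [ 0.6967 -0.0827  0.0668] yaw 1.4585 F [-0.19 -0.46  0.06]
```

>>> creep_tool(plan={"offsets":[[0,0,0,0.0095,-0.0055,0,0.03],[0,0,0,0.0095,-0.0055,0,0.03],[0,0,0,0.0095,-0.0055,0,0.005],[0,0,0,0.0095,-0.0055,0,0.005],[0,0,0,0.0095,-0.0055,0,0.005],[0,0,0,0.0095,-0.0055,0,0.005]]})

```text
clock: 5.48
tool_pos: [0.6918, -0.0724, 0.0664]
orientation: [0.746, 0.666, -0.0, -0.0]
contact_force: [-0.8, 0.0, 1.0]
opening: 0.0112
grasp_force: 30.0
```

>>> creep_tool(plan={"offsets":[[0,0,0,0.0055,-0.0025,0,0.005],[0,0,0,0.0114,-0.0057,0,0.005],[0,0,0,0.0223,-0.013,0,0.005],[0,0,0,0.0321,-0.0216,0,0.005],[0,0,0,0.0407,-0.0314,0,0.005],[0,0,0,0.048,-0.0423,0,0.005],[0,0,0,0.048,-0.0423,0,0.005],[0,0,0,0.048,-0.0423,0,0.005]]})

```text
clock: 6.15
tool_pos: [0.6556, -0.0159, 0.0665]
orientation: [0.745, 0.667, 0.002, -0.001]
contact_force: [4.4, 6.8, -3.6]
opening: 0.0111
grasp_force: 30.0
```

```bash
cat > ang.py <<'E'
from meas import *
from cell import robot, viewer
import sys
c=viewer.read_camera("wrist");s=robot.observe();np.savez(sys.argv[1]+".npz",**c);cv2.imwrite("pics/"+sys.argv[1]+".png",c["pixels"][:,:,::-1])
hs=cv2.cvtColor(c["pixels"],cv2.COLOR_RGB2HSV);m=((hs[:,:,0]<14)&(hs[:,:,1]>150)&(hs[:,:,2]>185)).astype(np.uint8);m[302:]=0
n,l,st,ce=cv2.connectedComponentsWithStats(m);C=np.array([.596,-.1001])
for k in range(1,n):
    if st[k,4]>20:
        P=ray(c,*ce[k],.083)[:2];r=P-C;R=np.hypot(*r)
        if .085<R<.115: print(ce[k],st[k,2:],"r",R,"deg",np.degrees(np.arctan2(r[1],r[0])))
print(s["tool_pos"],s["contact_force"],s["opening"])
E
python3 ang.py w6
```

```text
[ 0.65586262 -0.01605069  0.0665298 ] [ 5.19580383  7.14528999 -2.83484703] 0.011147034431947755
```

>>> creep_tool(plan={"offsets":[[0,0,0,0,0,0,0.03],[0,0,0,0,0,0,0.03],[0,0,0,0,0,0,0.03],[0,0,0,0,0,-0.03,0.03],[0,0,0,0,0,-0.06,0.03],[0,0,0,-0.04,0.02,-0.1,0.03],[0,0,0,-0.08,0.05,-0.14,0.03],[0,0,0,-0.12,0.06,-0.18,0.03]]}, quiet=true)

```text
ok
```

>>> creep_tool(plan={"offsets":[[0,0,0,0,0,0,0],[0,0,0,0,0,0,0],[0,0,0,0,0,0,0]]})

```text
clock: 7.12
tool_pos: [0.689, -0.1067, 0.2081]
orientation: [0.746, 0.666, -0.0, -0.001]
contact_force: [0.5, -0.5, -0.3]
opening: 0.0146
grasp_force: 0.0
```

```bash
python3 ang.py w7
```

```text
[116.47115385 122.77884615] [ 15  15 104] r 0.0996682033117622 deg 113.21271491493614
[256.48148148 124.54320988] [15 13 81] r 0.09902703567705719 deg 53.09752300641847
[ 64.47916667 239.69791667] [13 14 96] r 0.09983552313413399 deg 172.92759456623358
[324.74193548 242.46774194] [14 14 62] r 0.09914759344130368 deg -7.0677509692821
[ 0.68859961 -0.10595385  0.2073371 ] [-0.11391609 -0.23403866  0.90495812] 0.010746090724465102
```

View pics/w7.png

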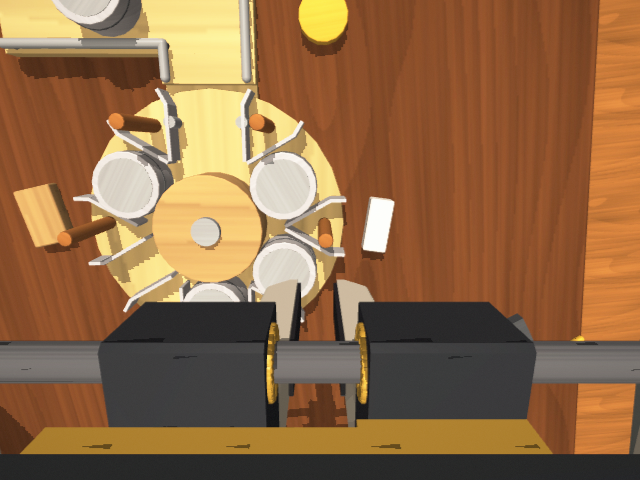

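Four pegs put the bay at 83.06° against a target of 83.4°, so it is square to within 0.4°. In the view, the wide bay's fences at (172,120) and (245,120) line up with the track rods. Next is the tin, working in station coordinates.

```bash
cat > ds.py <<'E'
import sys,numpy as np
from cell import robot, viewer
from scipy.spatial.transform import Rotation as Ro
s=robot.observe();T=Ro.from_quat(s["orientation"]);y=-.1155
S=Ro.from_euler("z",y);O=np.array([.596,-.1001,0]);p=S.inv().apply(s["tool_pos"]-O)
print("station pos",np.round(p,4),"F station",np.round(S.inv().apply(s["contact_force"]),1),"t",round(s["clock"],2))
G=S*Ro.from_euler("z",np.pi/2)*Ro.from_euler("x",np.pi)
for i in range(1,len(sys.argv)-2,3):
    g=S.apply([float(v) for v in sys.argv[i:i+3]])+O
    print("shift",np.round(T.inv().apply(g-s["tool_pos"]),4),"rot",np.round((T.inv()*G).as_rotvec(),3))
E
python3 ds.py -0.142 0.186 0.12
```

```text
station pos [0.0927 0.0049 0.2073] F station [-0.1 -0.2  0.9] t 7.17
shift [ 0.1819 -0.2337  0.0883] rot [-0.003 -0.001  0.004]
```

>>> creep_tool(plan={"offsets":[[0,0,0,0.18,-0.234,0.088,0],[0,0,0,0.18,-0.234,0.088,0],[0,0,0,0.18,-0.234,0.088,0],[0,0,0,0.18,-0.234,0.088,0],[0,0,0,0.18,-0.234,0.088,0],[0,0,0,0.18,-0.234,0.088,0],[0,0,0,0.18,-0.234,0.088,0],[0,0,0,0.18,-0.234,0.088,0]]}, quiet=true)

```text
ok
```

>>> creep_tool(plan={"offsets":[[0,0,0,0,0,0,0],[0,0,0,0,0,0,0]]})

```text
clock: 8.0
tool_pos: [0.4756, 0.0995, 0.1202]
orientation: [0.744, 0.668, -0.001, -0.001]
contact_force: [0.3, -0.7, 1.0]
opening: 0.0007
grasp_force: 0.0
```

```bash
python3 ds.py -0.142 0.186 0.028; python3 - <<'E'
from h import *
from cell import robot, viewer
c=viewer.read_camera("wrist");np.savez("w8.npz",**c)
hs=cv2.cvtColor(c["pixels"],cv2.COLOR_RGB2HSV);cv2.imwrite("pics/w8.png",c["pixels"][:,:,::-1])
E
```

```text
station pos [-0.1426  0.1844  0.1202] F station [ 0.4 -0.7  1. ] t 8.0
shift [0.0017 0.0007 0.0922] rot [-0.002  0.     0.007]
```

View pics/w8.png

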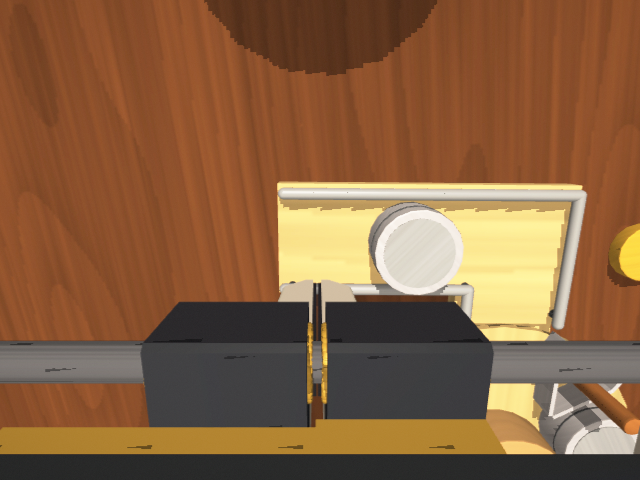

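The closed fingertips at (318,290) are behind the tin, which is at (418,250). Lower and push along the first leg.

>>> creep_tool(plan={"offsets":[[0,0,0.005,0.002,0,0.035,0],[0,0,0.005,0.002,0,0.07,0],[0,0,0.005,0.002,0,0.092,0],[0,0,0.005,0.002,0,0.092,0],[0,0,0.005,0.002,0.01,0.092,0],[0,0,0.005,0.002,0.02,0.092,0],[0,0,0.005,0.002,0.03,0.092,0],[0,0,0.005,0.002,0.04,0.092,0]]})

```text
clock: 8.72
tool_pos: [0.5205, 0.0952, 0.0307]
orientation: [0.747, 0.664, 0.001, 0.001]
contact_force: [-0.1, 0.3, 0.1]
opening: 0.0006
grasp_force: 0.3
```

```bash
python3 ds.py
```

```text
station pos [-0.0975  0.1853  0.0307] F station [-0.1  0.2  0.1] t 8.72
```

>>> creep_tool(plan={"offsets":[[0,0,0,0,0.01,0,0],[0,0,0,0,0.02,0,0],[0,0,0,0,0.03,0,0],[0,0,0,0,0.04,0,0],[0,0,0,0,0.046,0,0],[0,0,0,0,0.05,0,0],[0,0,0,0,0.05,0,0]]})

```text
clock: 9.3
tool_pos: [0.5681, 0.0896, 0.0289]
orientation: [0.747, 0.665, 0.0, 0.0]
contact_force: [-0.3, 0.7, 0.5]
opening: 0.0003
grasp_force: 0.0
```

```bash
python3 ds.py
```

```text
station pos [-0.0496  0.1853  0.0289] F station [-0.4  0.7  0.5] t 9.3
```

>>> creep_tool(plan={"offsets":[[0,0,0,0,0.002,0,0],[0,0,0,0,0.004,0,0],[0,0,0,0,0.006,0,0],[0,0,0,0,0.006,0,0]]})

```text
clock: 9.63
tool_pos: [0.5732, 0.0891, 0.029]
orientation: [0.747, 0.665, 0.0, 0.0]
contact_force: [-0.5, 0.4, 0.1]
opening: 0.0004
grasp_force: 0.1
```

```bash
python3 ds.py;  python3 - <<'E'
from h import *
from cell import robot, viewer
c=viewer.read_camera("wrist");np.savez("w9.npz",**c)
hs=cv2.cvtColor(c["pixels"],cv2.COLOR_RGB2HSV);m=((hs[:,:,1]<40)&(hs[:,:,2]>170)).astype(np.uint8);m[330:]=0
m=cv2.morphologyEx(m,2,np.ones((15,15)));n,l,st,ce=cv2.connectedComponentsWithStats(m)
S=np.array([[.9934,.1152],[-.1152,.9934]]).T
for k in range(1,n):
    P=ray(c,*ce[k],.05);d=P[:2]-[.596,-.1001];print(ce[k],st[k],"st",d[0]*.9934-d[1]*.1152,d[0]*.1152+d[1]*.9934)
E
```

```text
station pos [-0.0445  0.1853  0.029 ] F station [-0.5  0.4  0.1] t 9.63
[ 83.5 220. ] [ 72 213  24  15 360] st -0.13198693075028853 0.22569516791130118
[128.5 220. ] [117 213  24  15 360] st -0.11507116890648911 0.22566948364993777
[410. 219.] [ 328  212  165   15 2475] st -0.009263384589619904 0.22589063777443572
[432.24535039 279.6085404 ] [ 364  242  129   84 6721] st 0.0007989223345926354 0.20182240812634747
```

>>> creep_tool(plan={"offsets":[[0,0,0,0,0.001,0,0],[0,0,0,0,0.002,0,0],[0,0,0,0,0.003,0,0],[0,0,0,0,0.003,0,0]]})

```text
clock: 10.02
tool_pos: [0.576, 0.0887, 0.029]
orientation: [0.747, 0.665, -0.0, -0.0]
contact_force: [-0.8, 0.2, 0.3]
opening: 0.0005
grasp_force: 0.3
```

```bash
python3 ds.py
```

```text
station pos [-0.0416  0.1853  0.029 ] F station [-0.8  0.1  0.3] t 10.02
```

>>> creep_tool(plan={"offsets":[[0,0,0,0,0.001,0,0],[0,0,0,0,0.002,0,0],[0,0,0,0,0.002,0,0]]})

```text
clock: 10.27
tool_pos: [0.5764, 0.0887, 0.0289]
orientation: [0.747, 0.665, -0.001, -0.001]
contact_force: [-5.9, 0.1, 4.4]
opening: 0.0007
grasp_force: 3.1
```

```bash
python3 ds.py
```

```text
station pos [-0.0413  0.1853  0.0289] F station [-5.9 -0.6  4.4] t 10.27
```

The tin is seated at the corner, with a 6 N stop. Back off, lift over and move behind it beyond the outer rod.

>>> creep_tool(plan={"offsets":[[0,0,0,0,-0.015,0,0],[0,0,0,0,-0.015,-0.02,0],[0,0,0,0,-0.015,-0.05,0],[0,0,0,0.02,-0.005,-0.055,0],[0,0,0,0.045,0.02,-0.055,0],[0,0,0,0.047,0.04,-0.055,0],[0,0,0,0.047,0.04,-0.055,0],[0,0,0,0.047,0.04,-0.055,0]]})

```text
clock: 10.93
tool_pos: [0.6238, 0.1305, 0.0836]
orientation: [0.747, 0.665, 0.0, 0.0]
contact_force: [-0.0, 0.1, -0.8]
opening: 0.0005
grasp_force: 0.0
```

```bash
python3 ds.py 0 0.230 0.031;  python3 - <<'E'
from h import *
from cell import robot, viewer
c=viewer.read_camera("top");np.savez("t2.npz",**c);cv2.imwrite("pics/t2.png",cv2.resize(c["pixels"][180:310,250:410,::-1],(738,600),interpolation=2))
E
```

```text
station pos [0.001  0.2323 0.0836] F station [-0.   0.1 -0.8] t 10.93
shift [-0.0023 -0.001   0.0526] rot [ 0.     0.    -0.001]
```

>>> creep_tool(plan={"offsets":[[0,0,0,0,0,0.03,0],[0,0,0,0,0,0.05,0],[0,0,0,0,0,0.0525,0],[0,0,0,0,0,0.0525,0]]})

```text
clock: 11.32
tool_pos: [0.6209, 0.1301, 0.03]
orientation: [0.747, 0.664, -0.002, -0.001]
contact_force: [0.3, -0.9, -0.4]
opening: 0.0005
grasp_force: 0.0
```

```bash
python3 ds.py
```

```text
station pos [-0.0018  0.2315  0.03  ] F station [ 0.4 -0.8 -0.4] t 11.32
```

>>> creep_tool(plan={"offsets":[[0,0,0,-0.007,0,0,0],[0,0,0,-0.014,0,0,0],[0,0,0,-0.021,0,0,0],[0,0,0,-0.028,0,0,0],[0,0,0,-0.036,0,0,0],[0,0,0,-0.036,0,0,0],[0,0,0,-0.032,0,0,0],[0,0,0,-0.031,0,0,0]]})

```text
clock: 11.98
tool_pos: [0.6196, 0.1, 0.0316]
orientation: [0.747, 0.664, 0.0, -0.0]
contact_force: [-0.0, 0.1, 0.3]
opening: 0.0007
grasp_force: 0.0
```

```bash
python3 ds.py 0 0.2 0.020
```

```text
station pos [0.0004 0.2015 0.0316] F station [-0.   0.1  0.3] t 11.98
shift [-0.0015 -0.0004  0.0116] rot [ 0.    -0.    -0.002]
```

>>> creep_tool(plan={"offsets":[[0,0,0,-0.001,0,0.006,0],[0,0,0,-0.001,0,0.011,0],[0,0,0,-0.001,0,0.011,0],[0,0,0,-0.01,0,0.011,0],[0,0,0,-0.02,0,0.011,0],[0,0,0,-0.03,0,0.011,0],[0,0,0,-0.04,0,0.011,0],[0,0,0,-0.05,0,0.011,0]]})

```text
clock: 12.65
tool_pos: [0.6137, 0.0486, 0.0207]
orientation: [0.747, 0.664, 0.0, 0.0]
contact_force: [1.0, 1.7, 0.0]
opening: 0.0004
grasp_force: 0.2
```

```bash
python3 ds.py
```

```text
station pos [0.0005 0.1498 0.0207] F station [0.8 1.8 0. ] t 12.65
```

>>> creep_tool(plan={"offsets":[[0,0,0,-0.005,0,0,0],[0,0,0,-0.005,0,0,0]]})

```text
clock: 12.82
tool_pos: [0.6131, 0.0432, 0.0206]
orientation: [0.748, 0.664, -0.0, 0.0]
contact_force: [0.1, -1.4, -0.8]
opening: 0.0006
grasp_force: 0.0
```

```bash
python3 ds.py; python3 - <<'E'
from h import *
from cell import robot, viewer
c=viewer.read_camera("wrist");np.savez("w10.npz",**c);cv2.imwrite("pics/w10.png",c["pixels"][:,:,::-1])
E
python3 ang.py w10
```

```text
station pos [0.0005 0.1443 0.0206] F station [ 0.3 -1.4 -0.8] t 12.82
[0.61320603 0.0445714  0.02060671] [-0.72935271  0.13574145 -0.14007166] 0.00022516955403531881
```

View pics/w10.png

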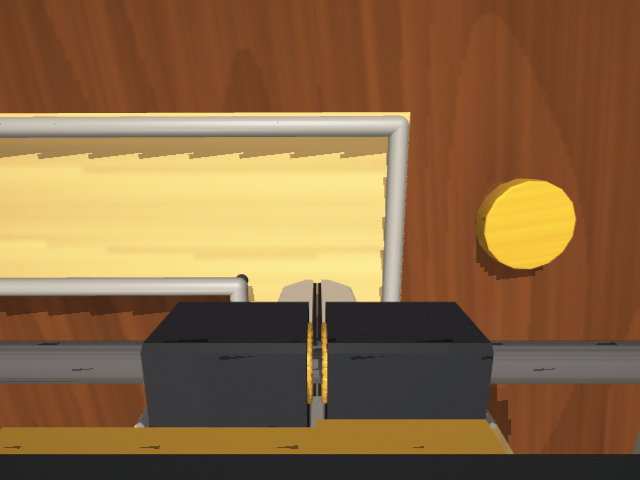

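The fingers at (318,290) are square in the second leg and the spare lid hasn't moved. Now push through the catches slowly.

>>> creep_tool(plan={"offsets":[[0,0,0,-0.003,0,0,0],[0,0,0,-0.006,0,0,0],[0,0,0,-0.009,0,0,0],[0,0,0,-0.011,0,0,0],[0,0,0,-0.013,0,0,0]]})

```text
clock: 13.33
tool_pos: [0.6116, 0.0334, 0.0204]
orientation: [0.747, 0.665, 0.001, -0.001]
contact_force: [0.3, 6.3, -0.4]
opening: 0.0004
grasp_force: 2.9
```

```bash
python3 ds.py
```

```text
station pos [1.000e-04 1.344e-01 2.040e-02] F station [-0.4  6.3 -0.4] t 13.33
```

>>> creep_tool(plan={"offsets":[[0,0,0,-0.002,0,0,0],[0,0,0,-0.004,0,0,0],[0,0,0,-0.006,0,0,0],[0,0,0,-0.008,0,0,0]]})

```text
clock: 13.67
tool_pos: [0.6106, 0.0253, 0.0203]
orientation: [0.747, 0.665, 0.0, -0.001]
contact_force: [-0.5, 4.7, -1.5]
opening: 0.0001
grasp_force: 2.2
```

```bash
python3 ds.py
```

```text
station pos [0.     0.1262 0.0203] F station [-1.   4.6 -1.5] t 13.67
```

>>> creep_tool(plan={"offsets":[[0,0,0,-0.002,0,0,0],[0,0,0,-0.004,0,0,0],[0,0,0,-0.005,0,0,0],[0,0,0,-0.006,0,0,0]]})

```text
clock: 14.0
tool_pos: [0.6099, 0.0179, 0.0204]
orientation: [0.747, 0.665, -0.0, 0.0]
contact_force: [0.4, 1.4, 0.3]
opening: 0.0003
grasp_force: 0.8
```

```bash
python3 ds.py
```

```text
station pos [0.0002 0.1188 0.0204] F station [0.2 1.5 0.3] t 14.0
```

Catches passed (the force peaked and dropped). Ease home to about 110.

>>> creep_tool(plan={"offsets":[[0,0,0,-0.002,0,0,0],[0,0,0,-0.004,0,0,0],[0,0,0,-0.005,0,0,0],[0,0,0,-0.005,0,0,0]]})

```text
clock: 14.33
tool_pos: [0.6095, 0.0126, 0.0206]
orientation: [0.747, 0.664, -0.0, 0.0]
contact_force: [0.3, 0.4, -0.8]
opening: 0.0007
grasp_force: 0.0
```

```bash
python3 ds.py
```

```text
station pos [0.0005 0.1135 0.0206] F station [ 0.3  0.5 -0.8] t 14.33
```

>>> creep_tool(plan={"offsets":[[0,0,0,-0.001,0,0,0],[0,0,0,-0.002,0,0,0],[0,0,0,-0.003,0,0,0],[0,0,0,-0.003,0,0,0]]})

```text
clock: 14.67
tool_pos: [0.6093, 0.0119, 0.0206]
orientation: [0.747, 0.664, 0.001, -0.001]
contact_force: [0.7, 6.9, 0.8]
opening: 0.0007
grasp_force: 3.4
```

```bash
python3 ds.py
```

```text
station pos [0.0003 0.1128 0.0206] F station [-0.1  6.9  0.8] t 14.67
```

>>> creep_tool(plan={"offsets":[[0,0,0,-0.001,0,0,0],[0,0,0,-0.002,0,0,0],[0,0,0,-0.002,0,0,0]]})

```text
clock: 14.92
tool_pos: [0.6091, 0.0119, 0.0207]
orientation: [0.747, 0.664, 0.002, -0.002]
contact_force: [1.8, 12.9, 1.3]
opening: 0.0002
grasp_force: 6.6
```

```bash
python3 ds.py
```

```text
station pos [1.000e-04 1.127e-01 2.070e-02] F station [ 0.3 13.1  1.3] t 14.92
```

Home against the hard stop at 13 N. Back away, rise and look.

>>> creep_tool(plan={"offsets":[[0,0,0,0.005,0,0,0],[0,0,0,0.014,0,0,0],[0,0,0,0.014,0,0,0],[0,0,0,0.014,0,-0.03,0],[0,0,0,0.014,0,-0.07,0],[0,0,0,0.014,0,-0.11,0],[0,0,0,0.005,0.01,-0.15,0],[0,0,0,-0.03,0.03,-0.18,0]]}, quiet=true)

```text
ok
```

>>> creep_tool(plan={"offsets":[[0,0,0,-0.08,0.02,-0.04,0],[0,0,0,-0.08,0.02,-0.04,0],[0,0,0,-0.08,0.02,-0.04,0],[0,0,0,-0.08,0.02,-0.04,0],[0,0,0,-0.08,0.02,-0.04,0]]})

```text
clock: 16.0
tool_pos: [0.6424, -0.1002, 0.2344]
orientation: [0.748, 0.664, -0.0, -0.001]
contact_force: [-0.1, -0.3, -0.5]
opening: 0.0003
grasp_force: 0.0
```

```bash
python3 ang.py w11; python3 - <<'E'
from h import *
c=load("w11.npz");print(proj(c,[.596+.075*.1152,-.1001+.075*.9934,.049]))
E
```

```text
[192.50704225 126.95774648] [14 14 71] r 0.09992487382553997 deg 113.55167759226478
[320.20754717 128.49056604] [13  8 53] r 0.0980414181184437 deg 53.431628528870576
[140.90740741 235.81481481] [12 12 54] r 0.10009252160247627 deg 173.51792790915806
[381.234375 235.75    ] [13 12 64] r 0.09955253101581993 deg -7.03380618522616
[ 0.64200357 -0.0991056   0.23380315] [0.19127609 0.07442925 0.32644848] 0.0007700367212074057
[263.48365477 142.13525756]
```

View pics/w11.png

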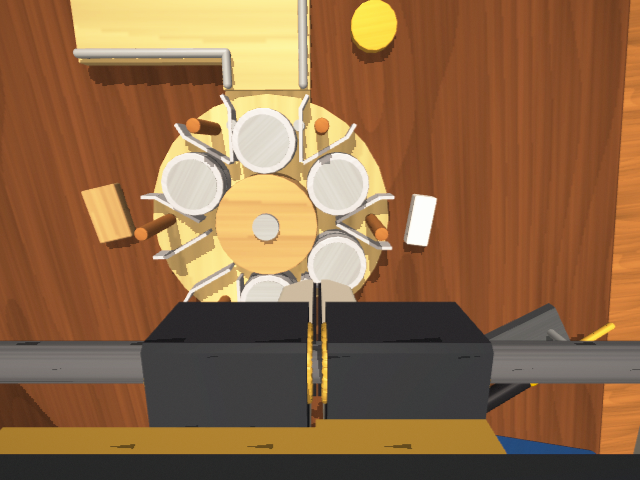

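The tin is at (263,141), where a home tin projects to (263,142). The pegs give the bay at 83.4°, and the bystanders are undisturbed. Handing in.

```bash
python3 -c "
from cell import robot, viewer
print(robot.hand_in())"
```

```text
the job is handed in; nothing more can be done
None
```

The job is handed in at about 16 s of the 64 s: the wide bay faces the track to within measurement error (about 0.3°), and the tin is past the catches and pressed home at 13 N.

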